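Turn the seasoning row round for the customers' side

ROBOT

A 7-joint arm with a two-finger parallel gripper is mounted at the origin on the work surface. World frame = base frame: x ahead of the robot, y to its left, z up, the work surface at z = 0. Lengths are in m, angles in rad, forces in N, time in s.
With the tool pointing down it reaches from about 0.4 to 0.85 m from the base axis. Payload 4.5 kg.
Tool frame: the origin (TCP) lies midway between the tips of the shut fingers; the grasp point (between the pads) lies 19 mm behind it; z points along the fingers, y is the direction in which the jaws open and shut (so a half turn about z gives the same grasp; the last joint's range is limited). The gripper opens to 88 mm and grips with 3 to 60 N. Pads are 18 mm wide; open, the fingers measure 123 mm over their backs; the gripper's body (75 mm by 187 mm) begins 45 mm behind the grasp point.
Start: joints at [1.348, 0.689, -0.195, 1.565, 0.157, 0.902, -0.215], TCP at [0.159, -0.605, 0.239] pointing down, gripper open.
Joint ranges: [-3.01, 3.01], [-0.46, 2.08], [-1.47, 1.51], [0.13, 2.56], [-1, 4.14], [0.04, 2.09], [-2.66, 2.66]. Speed limits (rad/s): [2.57, 2.57, 3.14, 3.14, 3.14, 3.14, 3.14].

INTERFACE

Orientations are given as a rotation vector (axis times angle).
In Python, from cell import ctrl, eyes, order, models gives the robot as it stands.
- The arm moves only by the shell command python3 -m pendant 'ROWS' [OPENING] [FORCE]. ROWS is JSON, a list of rows, each a list of 4 numbers: the shift along the world's x, y, z in mm, then the turn about the world's z in rad. In form: [[x, y, z, roll], ...]. A call has exactly 10 rows; each row is the pose to reach, as a shift and turn from the pose commanded when the call began; what a row does not reach only later rows make up. A row lasts 1/8 s, in which the tool goes at most 62.5 mm and 10.7 degrees, less where a joint would pass 70% of its speed; a pose out of reach is approached as far as the arm can. A call with a gripper value outside its range is refused whole. OPENING is the opening, from 0 (shut) to 1 (fully open), set as the call begins (- or left out, the last holds). The fingers move at their own pace and stop on an object; FORCE is the grip in N (left out, the last holds). Time passes only in rows, so rows that repeat a pose let the fingers close, or fill a call up. It gives the time, the measured TCP pose, the force and the opening at its end, in the units of the state.
- ctrl.observe(): the state, without advancing time (a new reading comes with each control period).
- eyes.grab_frame(name): name is "scene" or "top" or "wrist"; returns a dict with "image" (420x560x3 uint8, red, green, blue), "intrinsics" (3x3 intrinsics, pixels), "R" (3x3) and "t" (3): a world point X has camera coordinates R X + t. Camera axes: x right, y down, z forward; pixel columns grow to the right and rows downward; lengths in m; the calibration is good to about 2 mm. The wrist camera is an equidistant fisheye: a pixel r from the principal point sees the ray r / f radians off the axis. A picture is of the moment at which its call begins. There is no depth.
- order.close_job(): hands the job in, once; it reports no verdict.
Trained networks look in the newest picture that a camera, given by its name, has taken for a name from the list of things; names that differ only in an ending like _2 or _b are one class to them, and where a whole thing is asked for, a point or a joint stands for the part that bears it (a point fixed in the world has none). Each returns a list of dicts, best first, with "score" (0 to 1); they miss things now and then, are a little off and sometimes report something else, mostly with a low value. They report only what shows in the picture. A call takes as long as a camera call. They do not tell look-alikes from the thing itself.
- models.search_frame(label, camera): "centre" ([x, y, z] in m, in world coordinates, good to about 4 mm: the middle of the surface that is visible of it).
- models.spot_point(label, camera): "centre" ([x, y, z] in m, in world coordinates, good to about 4 mm: a listed point, or the origin of a listed thing).
The state is a dict: "time": time; "qpos": joint angles; "qd": joint speeds; "joint_torque": joint torques, N m; "tool_pos": TCP position; "ee_rot": TCP orientation; "force": force on the tool from outside, world axes, zero at the start; "torque": the same for the moment, N m; "grip_width": finger opening in m.
Only numpy, scipy, OpenCV 4.12 (cv2) and the standard library are available. Lean on these libraries where they do the work, as an engineer would, in place of code of your own. Each camera call takes 0.05 s, during which the arm holds its last target.

TASK

Move the four seasoning pots from the steel rack into the empty wooden rack in reverse order, so that customers across the counter read the same order as the cook did: the pot that stood at the left end of the steel rack goes into the right end pocket of the wooden rack, the second from the left into the second from the right, and so on. Set each pot down gently, upright and fully home in its pocket, never dropping one or tipping one over, and leave the sauce bottle where it stands.

Things in the scene. Friction and masses are not known exactly. Their poses are not given: they have to be found in the camera images.
- pot_red_mid (a point): centre (half-way up) of the loose lidded seasoning pot with the red lid: upright, round, 46 mm in diameter and 90 mm tall, white with a red band round its middle and a red lid (44 mm wide, top 22 mm of the height); about 220 g; z up, its yaw means nothing. Starts in the steel rack, this point 50 mm above the counter.
- pot_yellow_mid (a point): centre (half-way up) of the loose lidded seasoning pot with the yellow lid: upright, round, 46 mm in diameter and 90 mm tall, white with a yellow band round its middle and a yellow lid (44 mm wide, top 22 mm of the height); about 220 g; z up, its yaw means nothing. Starts in the steel rack, this point 50 mm above the counter.
- pot_green_mid (a point): centre (half-way up) of the loose lidded seasoning pot with the green lid: upright, round, 46 mm in diameter and 90 mm tall, white with a green band round its middle and a green lid (44 mm wide, top 22 mm of the height); about 220 g; z up, its yaw means nothing. Starts in the steel rack, this point 50 mm above the counter.
- pot_blue_mid (a point): centre (half-way up) of the loose lidded seasoning pot with the blue lid: upright, round, 46 mm in diameter and 90 mm tall, white with a blue band round its middle and a blue lid (44 mm wide, top 22 mm of the height); about 220 g; z up, its yaw means nothing. Starts in the steel rack, this point 50 mm above the counter.
- tag_red: fixed red tag, 22 x 46 x 5 mm, on the +x ledge of the fixed steel rack, by the pocket where the red pot stands at the start (pocket centre 53 mm along the tag's -x, pot within 5 mm of it); it records the starting order. Origin: centre of its underside, 18 mm up; y runs along the row to the robot's left.
- tag_yellow: fixed yellow tag, 22 x 46 x 5 mm, on the +x ledge of the fixed steel rack, by the pocket where the yellow pot stands at the start (pocket centre 53 mm along the tag's -x, pot within 5 mm of it); it records the starting order. Origin: centre of its underside, 18 mm up; y runs along the row to the robot's left.
- tag_green: fixed green tag, 22 x 46 x 5 mm, on the +x ledge of the fixed steel rack, by the pocket where the green pot stands at the start (pocket centre 53 mm along the tag's -x, pot within 5 mm of it); it records the starting order. Origin: centre of its underside, 18 mm up; y runs along the row to the robot's left.
- tag_blue: fixed blue tag, 22 x 46 x 5 mm, on the +x ledge of the fixed steel rack, by the pocket where the blue pot stands at the start (pocket centre 53 mm along the tag's -x, pot within 5 mm of it); it records the starting order. Origin: centre of its underside, 18 mm up; y runs along the row to the robot's left.
- src: steel rack that holds the pots at the start, fixed: pockets laid out and sized exactly as in the wooden rack (same origin and axes), plus an 18 mm high ledge, 26 mm wide, along its +x side that carries the tags. It may be nearer or farther than the wooden rack, by about 175 mm from row to row.
- dst: empty light-wood rack, fixed: a row of four open pockets, 305 mm long (y, to the robot's left) x 80 mm (x) x 22 mm high. Origin: centre of its underside, on the counter. Pocket centres at y = +-37.5 and +-112.5 mm, x = 0; pockets 70 mm square, walls 5 mm, floor 5 mm up (a pot's centre is at 50 mm when home). It may be nearer or farther than the steel rack, and turned a few degrees to it.
- sauce: loose dark red sauce bottle with a black cap, standing on the counter to the robot's left of the racks, 60 mm in diameter, 170 mm tall, about 400 g; a bystander, to be left alone. Origin: centre of its underside.
Things that resemble listed ones, but are neither listed nor needed, are in the scene too. What is shaped like the part that bears pot_blue_mid but black or pink is not meant.

How it is judged:
By the outcome, as a careful person would: the job done as asked, in the order asked, and still so for the second after the job is handed in, with the robot touching nothing.
It also fails if it takes over 112 s, if anything falls off the work surface, if the arm or the gripper's body presses on something with over 40 N, if the wrist force passes 120 N, or if a joint passes its speed limit or range.

## Working session

There is one attempt and no reset: what is moved stays moved. The work goes in short steps, Python scripts to look and compute and a shell command to move; the robot and the scene stay as the last step left them, time stands still between calls to the robot, and variables do not carry over. Pictures are saved under pics/ and viewed, and the job is handed in when it is done.

```bash
ls; mkdir -p pics
python3 - <<'E'
from cell import ctrl, eyes, order, models
import cv2
for n in ["scene","top"]:
    f=eyes.grab_frame(n); cv2.imwrite(f"pics/{n}0.png",f["image"][:,:,::-1])
for l in ["pot_red_mid","pot_yellow_mid","pot_green_mid","pot_blue_mid","tag_red","tag_yellow","tag_green","tag_blue","src","dst","sauce"]:
    for c in ["scene","top"]:
        print(l,c,[([round(float(v),3) for v in d["centre"]],round(float(d["score"]),2)) for d in models.spot_point(l,c)])
print(ctrl.observe())
E
```

```text
pics
pot_red_mid scene [([0.644, -0.1, 0.047], 0.78)]
pot_red_mid top [([0.643, -0.101, 0.045], 0.81)]
pot_yellow_mid scene [([0.655, 0.046, 0.049], 0.81), ([0.641, -0.101, 0.049], 0.48)]
pot_yellow_mid top [([0.656, 0.04, 0.053], 0.83)]
pot_green_mid scene [([0.648, -0.038, 0.047], 0.66)]
pot_green_mid top [([0.65, -0.035, 0.051], 0.8)]
pot_blue_mid scene [([0.715, -0.316, 0.041], 0.91), ([0.639, -0.176, 0.05], 0.77), ([0.538, -0.228, 0.047], 0.6)]
pot_blue_mid top [([0.713, -0.319, 0.044], 0.88), ([0.699, 0.039, 0.02], 0.68), ([0.639, -0.176, 0.049], 0.64), ([0.545, -0.23, 0.045], 0.63)]
tag_red scene [([0.697, -0.111, 0.019], 0.5)]
tag_red top [([0.696, -0.107, 0.019], 0.48)]
tag_yellow scene [([0.709, 0.044, 0.022], 0.79)]
tag_yellow top [([0.704, 0.042, 0.019], 0.58)]
tag_green scene [([0.701, -0.034, 0.021], 0.78)]
tag_green top [([0.7, -0.035, 0.019], 0.57)]
tag_blue scene [([0.692, -0.184, 0.016], 0.75), ([0.649, -0.038, 0.046], 0.6)]
tag_blue top [([0.692, -0.188, 0.017], 0.47)]
src scene [([0.642, -0.066, -0.0], 0.67)]
src top [([0.647, -0.07, 0.001], 0.96)]
dst scene [([0.
[... 186 characters left out ...]
([0.541, 0.353, 0.002], 0.72)]
{'time': 1.2, 'qpos': array([ 1.34779833,  0.68911925, -0.19461718,  1.565326  ,  0.15729508,
        0.90249129, -0.21510004]), 'qd': array([ 0.0008579 ,  0.00035973,  0.00032791, -0.00071779,  0.00012724,
       -0.00135355, -0.00036032]), 'joint_torque': array([-1.59774419e-03, -5.27486086e+01, -1.26780678e+00, -1.53738838e+01,
       -5.19618276e-02, -7.11155753e-04,  1.69679191e-05]), 'tool_pos': array([ 0.15877777, -0.60450464,  0.23872417]), 'ee_rot': array([3.11568949e+00, 4.02321046e-01, 4.79644306e-05]), 'force': array([-0.17298047,  0.18819205,  0.47701987]), 'torque': array([-0.00414396, -0.01181549,  0.03861155]), 'grip_width': 0.08814586759616731}
```

View pics/scene0.png

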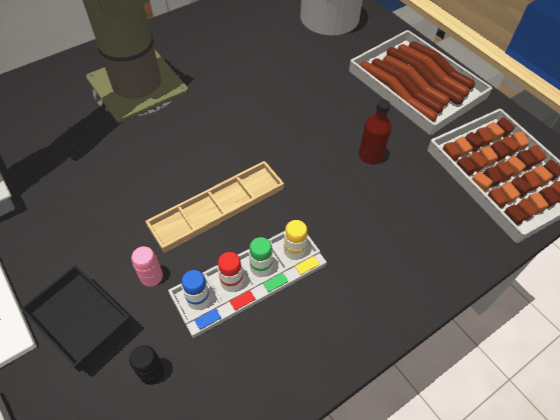

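View pics/top0.png

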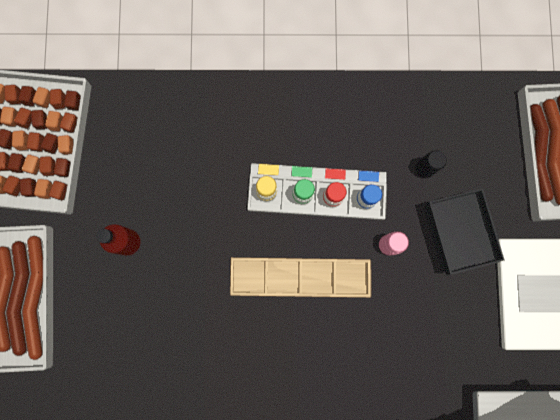

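The scene view has the steel rack with blue, red, green and yellow lids at about (194,283), (230,265), (261,250) and (296,232). The empty wooden rack is at (215,205), nearer the robot. Black and pink look-alikes stand at (147,365) and (147,265). From the robot's left the order is yellow, green, red, blue. Next I'll refine the positions from two views.

```bash
cat > h.py <<'E'
import numpy as np, cv2
def proj(f,X):
    p=f["intrinsics"]@(f["R"]@np.asarray(X,float)+f["t"]); return p[:2]/p[2]
def ray(f,uv):
    d=f["R"].T@np.linalg.solve(f["intrinsics"],[uv[0],uv[1],1.]); return -f["R"].T@f["t"], d/np.linalg.norm(d)
def tri(rs):
    A=np.zeros((3,3));b=np.zeros(3)
    for o,d in rs:
        P=np.eye(3)-np.outer(d,d);A+=P;b+=P@o
    X=np.linalg.solve(A,b); return X,[np.linalg.norm((np.eye(3)-np.outer(d,d))@(X-o)) for o,d in rs]
def ortho(f,z,x0,x1,y0,y1,s):  # s px per m ; image rows: x decreasing, cols: y decreasing (robot view)
    H=lambda x,y: proj(f,[x,y,z])
    src=np.float32([H(x1,y1),H(x1,y0),H(x0,y0),H(x0,y1)])
    W=int((y1-y0)*s);h=int((x1-x0)*s)
    M=cv2.getPerspectiveTransform(src,np.float32([[0,0],[W,0],[W,h],[0,h]]))
    return cv2.warpPerspective(f["image"],M,(W,h))
E
python3 - <<'E'
from cell import ctrl, eyes, order, models
from h import *
import pickle
F={n:eyes.grab_frame(n) for n in ["scene","top"]}
pickle.dump(F,open("F.pkl","wb"))
guess=dict(yellow=(.655,.043),green=(.649,-.036),red=(.643,-.1),blue=(.639,-.176))
hue=dict(yellow=(20,35),green=(50,85),red=(-8,8),blue=(100,125))
for c,(x,y) in guess.items():
    rs=[];
    for n,f in F.items():
        hsv=cv2.cvtColor(f["image"],cv2.COLOR_RGB2HSV).astype(int)
        h=hsv[...,0].copy()
        if c=="red": h[h>150]-=180
        m=((h>=hue[c][0])&(h<=hue[c][1])&(hsv[...,1]>130)&(hsv[...,2]>70)).astype(np.uint8)
        k,lab,st,cen=cv2.connectedComponentsWithStats(m)
        g=proj(f,[x,y,.084])
        i=1+np.argmin([np.hypot(*(cen[j]-g)) + (1e3 if st[j,4]<40 else 0) for j in range(1,k)])
        rs.append(ray(f,cen[i])); print(c,n,cen[i].round(1),g.round(1),st[i])
    X,r=tri(rs); print("  tri",X.round(4),np.round(r,4))
# rack heights/orthos
for n,f in F.items():
    o=ortho(f,.022,.40,.72,-.26,.16,1500)
    cv2.imwrite(f"pics/ortho_{n}.png",o[:,:,::-1])
    hsv=cv2.cvtColor(o,cv2.COLOR_RGB2HSV).astype(int)
    m=((hsv[...,0]>10)&(hsv[...,0]<28)&(hsv[...,1]>50)&(hsv[...,2]>90)).astype(np.uint8)
    m[240:]*=1; m[:240]=0
    m=cv2.morphologyEx(m,cv2.MORPH_OPEN,np.ones((3,3)))
    k,lab,st,cen=cv2.connectedComponentsWithStats(m); i=1+np.argmax(st[1:,4])
    cnt=np.argwhere(lab==i)[:,::-1].astype(np.float32)
    b=cv2.boxPoints(cv2.minAreaRect(cnt)); P=np.c_[.72-b[:,1]/1500,.16-b[:,0]/1500]
    print(n,P.round(4).tolist(),P.mean(0).round(4))
E
```

```text
yellow scene [295.7 230.8] [293.9 230.9] [285 220  22  23 412]
yellow top [265.8 185.9] [266.7 186.2] [256 176  20  20 312]
  tri [0.6562 0.0456 0.0833] [0.0008 0.0008]
green scene [260.  248.5] [259.  248.3] [250 237  21  24 404]
green top [300.5 194.5] [304.2 189. ] [295 185  17  14  34]
  tri [ 0.6408 -0.0289  0.0645] [0.0004 0.0004]
red scene [228.8 263.5] [229.1 262.7] [217 252  24  24 444]
red top [335.6 191.8] [334.6 191.9] [326 182  20  20 315]
  tri [ 0.6436 -0.1017  0.0833] [0.0005 0.0005]
blue scene [193.1 281.8] [192.9 281.8] [181 270  24  25 464]
blue top [371.  194.2] [370.7 193.8] [361 185  21  20 321]
  tri [ 0.6385 -0.1762  0.083 ] [0.0007 0.0007]
scene [[0.42570000886917114, 0.12759999930858612], [0.5224000215530396, 0.12630000710487366], [0.5184000134468079, -0.18520000576972961], [0.42170000076293945, -0.18389999866485596]] [ 0.4721 -0.0288]
top [[0.4260999858379364, 0.125], [0.5109000205993652, 0.12359999865293503], [0.5060999989509583, -0.18529999256134033], [0.4212000072002411, -0.18389999866485596]] [ 0.4661 -0.0302]
```

View pics/ortho_top.png

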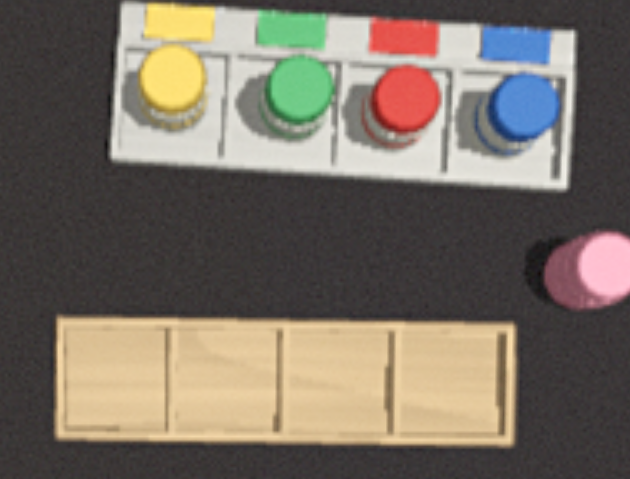

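View pics/ortho_scene.png

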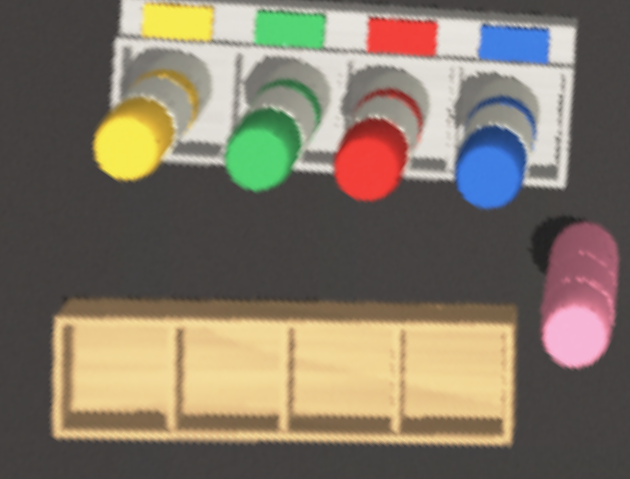

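The two orthophotos agree for the wooden rack's rim at z=22 mm, with rim corners at about (57,318), (515,323), (513,444) and (55,437). That puts its centre at (0.466,-0.030) with yaw about -0.012. The steel rack's yaw is about -0.06. I'll move above the yellow pot.

```bash
python3 -m pendant '[[10,13,0,0.03],[30,40,0,0.09],[58,75,0,0.18],[88,115,0,0.28],[120,156,0,0.38],[152,198,0,0.48],[184,240,0,0.58],[216,282,0,0.68],[248,324,0,0.78],[280,366,0,0.88]]' 1 25
python3 -m pendant '[[32,42,0,0.1],[64,84,0,0.2],[96,126,0,0.3],[128,168,0,0.36],[155,204,0,0.398],[180,238,0,0.398],[200,262,0,0.398],[211,276,0,0.398],[216,281,0,0.398],[216,281,0,0.398]]'
python3 - <<'E'
from cell import ctrl, eyes, order, models
import cv2,pickle,numpy as np
f=eyes.grab_frame("wrist"); cv2.imwrite("pics/w1.png",f["image"][:,:,::-1]); pickle.dump(f,open("w1.pkl","wb"))
for l in ["pot_red_mid","pot_yellow_mid","pot_green_mid","pot_blue_mid","dst"]:
    print(l,[(np.round(d["centre"],4),round(float(d["score"]),2)) for d in models.spot_point(l,"wrist")])
o=ctrl.observe();print(o["tool_pos"],o["ee_rot"],o["qpos"])
print(f["intrinsics"],-f["R"].T@f["t"],f["R"])
E
```

```text
time: 2.55
tool_pos: [0.4396, -0.2359, 0.239]
ee_rot: [2.643, 1.698, 0.001]
force: [0.3, 0.3, -0.6]
grip_width: 0.0881
time: 3.8
tool_pos: [0.6543, 0.0428, 0.2387]
ee_rot: [-2.26, -2.182, 0.001]
force: [0.2, 0.7, 0.2]
grip_width: 0.0879
pot_red_mid [(array([ 0.6442, -0.1028,  0.0506]), 0.83)]
pot_yellow_mid [(array([0.6574, 0.0448, 0.0508]), 0.66)]
pot_green_mid [(array([ 0.6513, -0.035 ,  0.0519]), 0.86)]
pot_blue_mid [(array([ 0.6379, -0.1774,  0.0497]), 0.92), (array([ 0.6898, -0.183 ,  0.0165]), 0.36)]
dst [(array([ 0.4656, -0.0306, -0.0014]), 0.59), (array([ 0.637 , -0.1779,  0.0488]), 0.57)]
[0.65451405 0.04163748 0.23884301] [ 2.26187747e+00  2.17988637e+00 -5.51512612e-04] [ 0.11253209  0.76240249 -0.4794554   1.45427733  0.38396521  1.0188567
 -0.49284009]
[[325.1922621    0.         280.56304441]
 [  0.         325.1922621  210.88279659]
 [  0.           0.           1.        ]] [0.65674641 0.11983258 0.38461109] [[ 9.99400539e-01 -3.46136277e-02  6.77790881e-04]
 [-3.32442152e-02 -9.54028751e-01  2.97865683e-01]
 [-9.66357986e-03 -2.97709657e-01 -9.54607551e-01]]
```

View pics/w1.png

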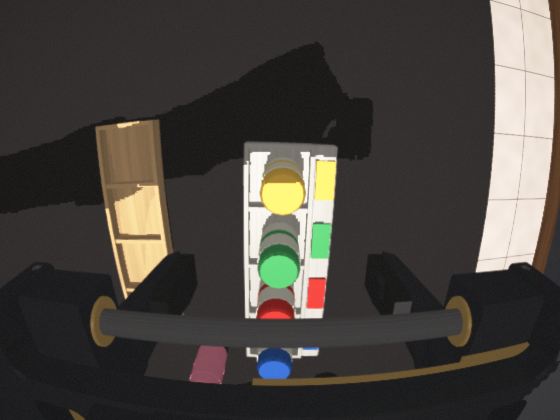

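The wrist view shows the yellow pot at (283,190) midway between the finger columns, and the network positions agree to within about 3 mm. I'll descend, grip and lift.

```bash
python3 -m pendant '[[1,3,-15,0],[1.5,3,-45,0],[1.5,3,-85,0],[1.5,3,-125,0],[1.5,3,-155,0],[1.5,3,-175,0],[1.5,3,-188,0],[1.5,3,-195,0],[1.5,3,-198,0],[1.5,3,-198,0]]' 1 25
python3 -m pendant '[[0,0,0,0],[0,0,0,0],[0,0,0,0],[0,0,0,0],[0,0,0,0],[0,0,0,0],[0,0,2,0],[0,0,6,0],[0,0,12,0],[0,0,20,0]]' 0 25
python3 - <<'E'
from cell import ctrl, eyes
import cv2
for n in ["wrist","scene"]:
    f=eyes.grab_frame(n); cv2.imwrite(f"pics/{n}2.png",f["image"][:,:,::-1])
o=ctrl.observe();print(o["tool_pos"],o["force"],o["grip_width"])
E
```

```text
time: 5.35
tool_pos: [0.6567, 0.0456, 0.0413]
ee_rot: [2.261, 2.181, 0.002]
force: [0.1, -0.6, -1.1]
grip_width: 0.0884
time: 6.6
tool_pos: [0.6562, 0.0455, 0.0611]
ee_rot: [-2.261, -2.181, 0.0]
force: [0.1, 0.4, -2.8]
grip_width: 0.0445
[0.65716608 0.04569586 0.06205976] [ 0.03870484 -0.321169   -2.81373895] 0.044865201110602174
```

View pics/wrist2.png

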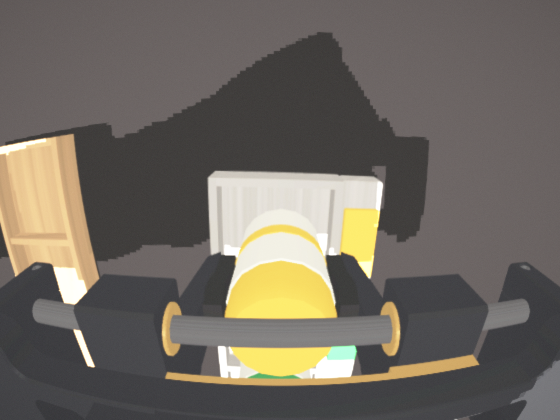

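View pics/scene2.png

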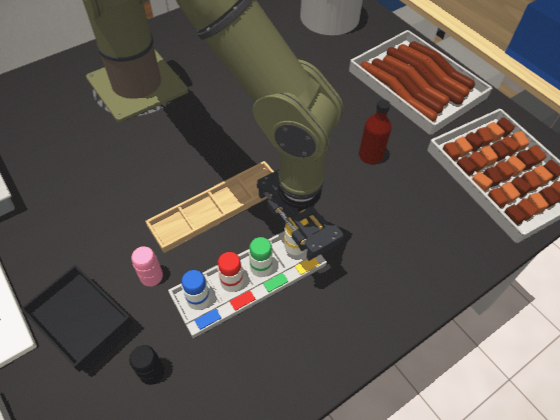

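The yellow pot is held between the fingers at (280,280) in the wrist view and clear of the rack. The scene view agrees. Now I'll carry it to the right-end pocket at (0.465,-0.142).

```bash
python3 -m pendant '[[0,0,25,0],[0,0,65,0],[-8,-8,100,0],[-35,-34,118,0],[-75,-73,120,0],[-115,-112,120,0],[-150,-147,120,0],[-176,-172,120,0],[-189,-185,120,0],[-192,-188,120,0]]'
python3 -m pendant '[[0,0,-15,0],[0,0,-45,0],[0,0,-75,0],[0,0,-98,0],[0,0,-112,0],[0,0,-118,0],[0,0,-120,0],[0,0,-120,0],[0,0,-120,0],[0,0,-120,0]]'
python3 - <<'E'
from cell import ctrl, eyes
import cv2
for n in ["wrist","scene"]:
    f=eyes.grab_frame(n); cv2.imwrite(f"pics/{n}3.png",f["image"][:,:,::-1])
o=ctrl.observe();print(o["tool_pos"],o["force"],o["grip_width"])
E
```

```text
time: 7.95
tool_pos: [0.4644, -0.1429, 0.181]
ee_rot: [2.262, 2.18, 0.001]
force: [0.5, 0.6, -1.5]
grip_width: 0.0446
time: 9.2
tool_pos: [0.4645, -0.1426, 0.0611]
ee_rot: [2.261, 2.18, 0.001]
force: [0.9, 0.1, -2.7]
grip_width: 0.0446
[ 0.46439125 -0.14263572  0.06097188] [-0.34340461 -0.08262546 -2.37760557] 0.044881259336952105
```

View pics/wrist3.png

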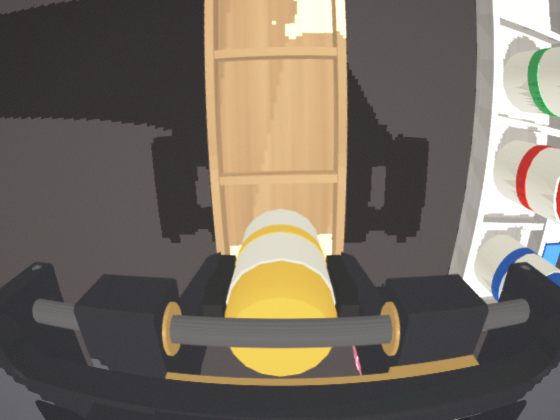

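View pics/scene3.png

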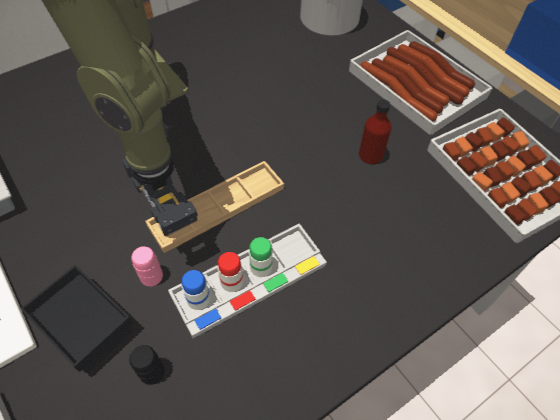

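The pot hangs centred over the last pocket, with its base a few millimetres above the rim. I'll lower it slowly.

```bash
python3 -m pendant '[[0,0,-4,0],[0,0,-8,0],[0,0,-12,0],[0,0,-15,0],[0,0,-17,0],[0,0,-18,0],[0,0,-19,0],[0,0,-19.5,0],[0,0,-20,0],[0,0,-20,0]]'
```

```text
time: 10.55
tool_pos: [0.4643, -0.1425, 0.0407]
ee_rot: [2.261, 2.181, 0.0]
force: [0.3, -0.4, -2.1]
grip_width: 0.0448
```

```bash
python3 -m pendant '[[0,0,-0.3,0],[0,0,-0.5,0],[0,0,-0.7,0],[0,0,-0.8,0],[0,0,-0.9,0],[0,0,-1,0],[0,0,-1,0],[0,0,-1,0],[0,0,-1,0],[0,0,-1,0]]'
```

```text
time: 11.8
tool_pos: [0.4643, -0.1426, 0.0406]
ee_rot: [2.26, 2.181, 0.0]
force: [-2.0, 0.1, 10.6]
grip_width: 0.0445
```

Contact is at about 0.0406: the wrist force went from -2.1 N to +10.6 N, so the pot is home. I'll release and go to the green pot.

```bash
python3 -m pendant '[[0,0,0.4,0],[0,0,0.4,0],[0,0,0.4,0],[0,0,0.4,0],[0,0,0.4,0],[0,0,8,0],[0,0,25,0],[0,0,55,0],[0,0,95,0],[0,0,130,0]]' 1 25
python3 -m pendant '[[10,6,18,0],[35,20,20,0],[70,40,20,0],[105,60,20,0],[138,79,20,0],[163,93,20,0],[178,103,20,0],[185,107,20,0],[185,107,20,0],[185,107,20,0]]'
python3 - <<'E'
from cell import ctrl, eyes, models
import cv2,numpy as np
for n in ["wrist","top"]:
    f=eyes.grab_frame(n); cv2.imwrite(f"pics/{n}4.png",f["image"][:,:,::-1])
for c,l in [("top","pot_yellow_mid"),("wrist","pot_yellow_mid"),("wrist","pot_green_mid"),("wrist","pot_red_mid"),("wrist","pot_blue_mid")]:
    print(l,[(np.round(d["centre"],4),round(float(d["score"]),2)) for d in models.spot_point(l,c)])
o=ctrl.observe();print(o["tool_pos"],o["force"],o["grip_width"])
E
```

```text
time: 13.05
tool_pos: [0.4641, -0.1426, 0.1716]
ee_rot: [2.261, 2.181, 0.0]
force: [0.0, -0.2, -0.5]
grip_width: 0.0882
time: 14.3
tool_pos: [0.6485, -0.0365, 0.1898]
ee_rot: [-2.262, -2.18, 0.002]
force: [-0.6, -0.5, -0.2]
grip_width: 0.0881
pot_yellow_mid [(array([ 0.4654, -0.1475,  0.0512]), 0.95)]
pot_yellow_mid [(array([ 0.4668, -0.1427,  0.0517]), 0.91), (array([ 0.6374, -0.1753,  0.0515]), 0.29)]
pot_green_mid [(array([ 0.6505, -0.038 ,  0.0522]), 0.56)]
pot_red_mid [(array([ 0.6425, -0.1033,  0.0542]), 0.68)]
pot_blue_mid [(array([ 0.6375, -0.1775,  0.05  ]), 0.67)]
[ 0.6491335  -0.03572808  0.18980943] [-1.04562753 -0.43054049  0.14400777] 0.08802079356667182
```

View pics/wrist4.png

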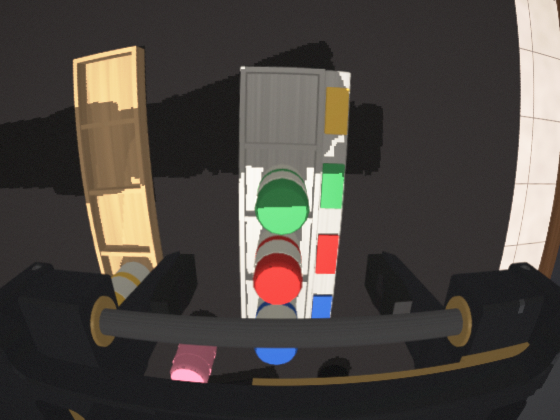

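View pics/top4.png

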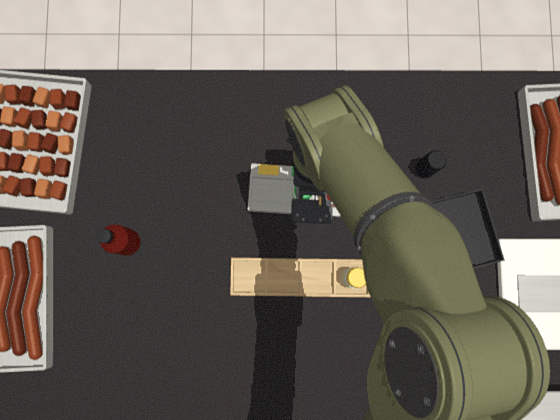

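The yellow pot is upright in the right-end pocket, at (357,278) in the top view. The green pot is centred between the jaws at (282,205) in the wrist view, so I'll grasp it.

```bash
python3 -m pendant '[[0,0,-12,0],[0,0,-37,0],[0,0,-67,0],[0,0,-95,0],[0,0,-118,0],[0,0,-134,0],[0,0,-143,0],[0,0,-147,0],[0,0,-149,0],[0,0,-149,0]]' 1 25
python3 -m pendant '[[0,0,0,0],[0,0,0,0],[0,0,0,0],[0,0,0,0],[0,0,0,0],[0,0,0,0],[0,0,2,0],[0,0,6,0],[0,0,12,0],[0,0,20,0]]' 0 25
```

```text
time: 15.9
tool_pos: [0.6496, -0.0355, 0.0412]
ee_rot: [2.261, 2.181, 0.001]
force: [0.6, 0.2, -0.8]
grip_width: 0.088
time: 17.15
tool_pos: [0.6492, -0.0355, 0.0612]
ee_rot: [-2.261, -2.181, 0.0]
force: [0.0, 0.8, -2.5]
grip_width: 0.0447
```

```bash
python3 -m pendant '[[0,0,25,0],[0,0,65,0],[-8,-1,100,0],[-35,-6,118,0],[-75,-13,120,0],[-112,-19,120,0],[-145,-25,120,0],[-170,-29,120,0],[-181,-31,120,0],[-184,-31.5,120,0]]'
python3 -m pendant '[[0,0,-15,0],[0,0,-45,0],[0,0,-75,0],[0,0,-98,0],[0,0,-112,0],[0,0,-118,0],[0,0,-120,0],[0,0,-120,0],[0,0,-120,0],[0,0,-120,0]]'
python3 - <<'E'
from cell import ctrl, eyes
import cv2
for n in ["wrist"]:
    f=eyes.grab_frame(n); cv2.imwrite(f"pics/{n}5.png",f["image"][:,:,::-1])
o=ctrl.observe();print(o["tool_pos"],o["force"],o["grip_width"])
E
```

```text
time: 18.4
tool_pos: [0.4657, -0.067, 0.1812]
ee_rot: [2.26, 2.18, 0.001]
force: [0.0, -0.3, -2.1]
grip_width: 0.0447
time: 19.65
tool_pos: [0.4655, -0.0671, 0.0611]
ee_rot: [2.261, 2.181, 0.001]
force: [0.4, 0.4, -1.2]
grip_width: 0.045
[ 0.46543568 -0.06710707  0.06104628] [-0.43945661  0.06593617 -1.97730448] 0.04474988646109816
```

View pics/wrist5.png

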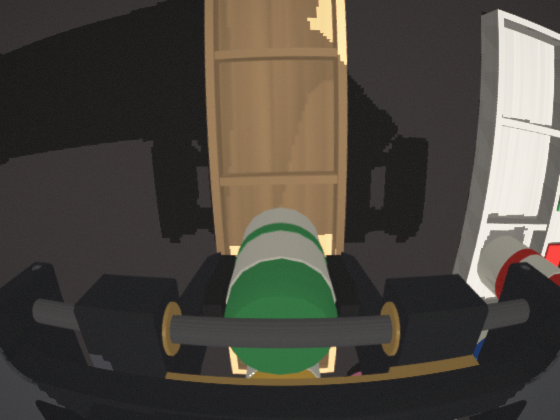

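The green pot hangs over the second pocket from the right, in the same image position as yellow did before its placing. I'll lower it.

```bash
python3 -m pendant '[[0,0,-4,0],[0,0,-8,0],[0,0,-12,0],[0,0,-15,0],[0,0,-17,0],[0,0,-18.5,0],[0,0,-19.5,0],[0,0,-20,0],[0,0,-20.3,0],[0,0,-20.5,0]]'
```

```text
time: 20.95
tool_pos: [0.4653, -0.067, 0.0406]
ee_rot: [2.261, 2.181, 0.0]
force: [-0.3, 0.2, 7.0]
grip_width: 0.0445
```

```bash
python3 -m pendant '[[0,0,0.3,0],[0,0,0.3,0],[0,0,0.3,0],[0,0,0.3,0],[0,0,0.3,0],[0,0,8,0],[0,0,25,0],[0,0,55,0],[0,0,95,0],[0,0,130,0]]' 1 25
python3 -m pendant '[[10,-2,18,0],[35,-7,20,0],[70,-14,20,0],[105,-20,20,0],[135,-26,20,0],[158,-31,20,0],[172,-33,20,0],[178,-35,20,0],[178,-35,20,0],[178,-35,20,0]]'
python3 - <<'E'
from cell import ctrl, eyes, models
import cv2,numpy as np
for n in ["wrist"]:
    f=eyes.grab_frame(n); cv2.imwrite(f"pics/{n}6.png",f["image"][:,:,::-1])
for c,l in [("wrist","pot_green_mid"),("wrist","pot_red_mid"),("wrist","pot_blue_mid")]:
    print(l,[(np.round(d["centre"],4),round(float(d["score"]),2)) for d in models.spot_point(l,c)])
o=ctrl.observe();print(o["tool_pos"],o["force"],o["grip_width"])
E
```

```text
time: 22.2
tool_pos: [0.465, -0.0672, 0.1721]
ee_rot: [2.261, 2.181, 0.0]
force: [1.3, -1.1, 0.3]
grip_width: 0.088
time: 23.45
tool_pos: [0.6425, -0.102, 0.1904]
ee_rot: [-2.26, -2.181, 0.001]
force: [0.2, -0.9, 0.5]
grip_width: 0.0881
pot_green_mid [(array([ 0.4678, -0.0663,  0.0534]), 0.89)]
pot_red_mid []
pot_blue_mid [(array([ 0.6397, -0.1772,  0.0476]), 0.95), (array([ 0.5362, -0.2298,  0.0418]), 0.91), (array([ 0.7112, -0.3141,  0.0427]), 0.62)]
[ 0.64294346 -0.10198568  0.19037732] [ 0.11818939 -0.24249273  0.15795867] 0.08827160462535523
```

View pics/wrist6.png

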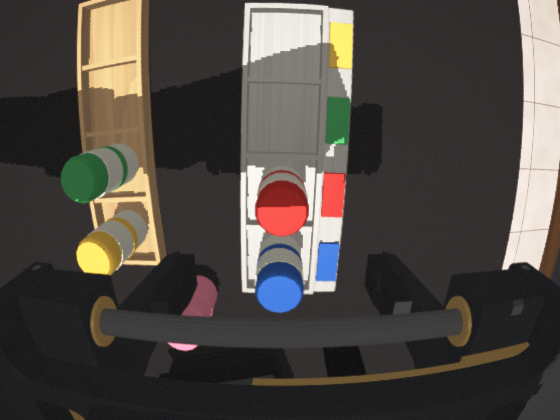

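Green and yellow stand in their pockets at (100,172) and (112,240). The red pot is centred at (282,207), so I'll grasp it.

```bash
python3 -m pendant '[[0,0,-12,0],[0,0,-37,0],[0,0,-67,0],[0,0,-95,0],[0,0,-118,0],[0,0,-134,0],[0,0,-143,0],[0,0,-147,0],[0,0,-149,0],[0,0,-149.5,0]]' 1 25
python3 -m pendant '[[0,0,0,0],[0,0,0,0],[0,0,0,0],[0,0,0,0],[0,0,0,0],[0,0,0,0],[0,0,2,0],[0,0,6,0],[0,0,12,0],[0,0,20,0]]' 0 25
```

```text
time: 24.9
tool_pos: [0.6437, -0.102, 0.0412]
ee_rot: [2.261, 2.18, 0.001]
force: [-0.3, 0.8, -0.7]
grip_width: 0.0876
time: 26.15
tool_pos: [0.6431, -0.102, 0.0611]
ee_rot: [-2.261, -2.181, 0.0]
force: [0.6, -0.4, -2.8]
grip_width: 0.0445
```

```bash
python3 -m pendant '[[0,0,25,0],[0,0,65,0],[-8,5,100,0],[-33,20,118,0],[-70,43,120,0],[-106,66,120,0],[-138,85,120,0],[-162,100,120,0],[-174,107,120,0],[-177,109.5,120,0]]'
python3 -m pendant '[[0,0,-15,0],[0,0,-45,0],[0,0,-75,0],[0,0,-98,0],[0,0,-112,0],[0,0,-118,0],[0,0,-120,0],[0,0,-120,0],[0,0,-120,0],[0,0,-120,0]]'
python3 - <<'E'
from cell import ctrl, eyes
import cv2
for n in ["wrist"]:
    f=eyes.grab_frame(n); cv2.imwrite(f"pics/{n}7.png",f["image"][:,:,::-1])
o=ctrl.observe();print(o["tool_pos"],o["force"],o["grip_width"])
E
```

```text
time: 27.4
tool_pos: [0.4665, 0.0076, 0.1812]
ee_rot: [2.26, 2.181, 0.001]
force: [-0.1, -0.5, -2.8]
grip_width: 0.0448
time: 28.65
tool_pos: [0.4665, 0.0074, 0.0611]
ee_rot: [2.261, 2.181, 0.001]
force: [0.8, 0.1, -2.2]
grip_width: 0.0446
[0.46647594 0.00744178 0.06102233] [-0.62522519  0.41170607 -3.89261364] 0.04488602897480673
```

View pics/wrist7.png

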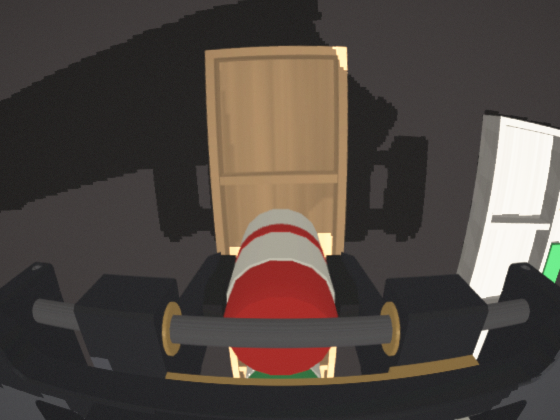

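The red pot hangs over the second pocket from the left, with one empty pocket beyond it at (278,115). I'll lower and release it, then go to the blue pot at (0.6385,-0.177).

```bash
python3 -m pendant '[[0,0,-4,0],[0,0,-8,0],[0,0,-12,0],[0,0,-15,0],[0,0,-17,0],[0,0,-18.5,0],[0,0,-19.5,0],[0,0,-20,0],[0,0,-20.3,0],[0,0,-20.5,0]]'
```

```text
time: 29.95
tool_pos: [0.4663, 0.0075, 0.0406]
ee_rot: [2.261, 2.181, 0.001]
force: [-0.3, 0.5, 5.5]
grip_width: 0.0445
```

```bash
python3 -m pendant '[[0,0,0.3,0],[0,0,0.3,0],[0,0,0.3,0],[0,0,0.3,0],[0,0,0.3,0],[0,0,8,0],[0,0,25,0],[0,0,55,0],[0,0,95,0],[0,0,130,0]]' 1 25
python3 -m pendant '[[9,-10,18,0],[30,-32,20,0],[62,-66,20,0],[95,-102,20,0],[126,-135,20,0],[150,-161,20,0],[165,-177,20,0],[171,-184,20,0],[172,-184.5,20,0],[172,-184.5,20,0]]'
python3 - <<'E'
from cell import ctrl, eyes, models
import cv2,numpy as np
for n in ["wrist"]:
    f=eyes.grab_frame(n); cv2.imwrite(f"pics/{n}8.png",f["image"][:,:,::-1])
for c,l in [("wrist","pot_red_mid"),("wrist","pot_blue_mid")]:
    print(l,[(np.round(d["centre"],4),round(float(d["score"]),2)) for d in models.spot_point(l,c)])
o=ctrl.observe();print(o["tool_pos"],o["force"],o["grip_width"])
E
```

```text
time: 31.2
tool_pos: [0.466, 0.0073, 0.1721]
ee_rot: [2.261, 2.181, 0.0]
force: [0.5, -0.8, -0.2]
grip_width: 0.0882
time: 32.45
tool_pos: [0.6377, -0.1758, 0.1904]
ee_rot: [-2.259, -2.182, -0.0]
force: [0.8, 0.1, -0.6]
grip_width: 0.0883
pot_red_mid [(array([0.4706, 0.0083, 0.0507]), 0.81), (array([ 0.6876, -0.1846,  0.0159]), 0.55), (array([ 0.4657, -0.1445,  0.0498]), 0.2)]
pot_blue_mid [(array([ 0.7091, -0.3145,  0.0469]), 0.94), (array([ 0.5364, -0.2308,  0.0414]), 0.83), (array([ 0.6379, -0.1781,  0.0492]), 0.67)]
[ 0.63793719 -0.17617131  0.19047492] [-0.51146026  0.22305013 -0.2248282 ] 0.08815287395869352
```

View pics/wrist8.png

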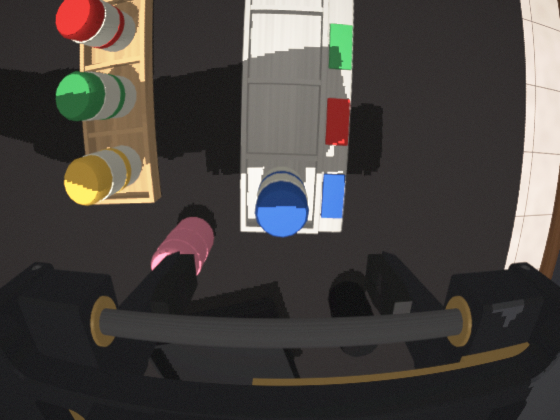

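The blue pot is centred at (282,208). The pink look-alike at (185,245) is about 90 mm tall and clears the gripper body, which stops at 105 mm. I'll grasp the blue pot.

```bash
python3 -m pendant '[[0,-0.5,-12,0],[0,-0.5,-37,0],[0,-0.5,-67,0],[0,-0.5,-95,0],[0,-0.5,-118,0],[0,-0.5,-134,0],[0,-0.5,-143,0],[0,-0.5,-147,0],[0,-0.5,-149,0],[0,-0.5,-149.5,0]]' 1 25
python3 -m pendant '[[0,0,0,0],[0,0,0,0],[0,0,0,0],[0,0,0,0],[0,0,0,0],[0,0,0,0],[0,0,2,0],[0,0,6,0],[0,0,12,0],[0,0,20,0]]' 0 25
```

```text
time: 33.85
tool_pos: [0.6387, -0.1776, 0.0413]
ee_rot: [2.261, 2.18, 0.001]
force: [-0.1, 0.1, 0.0]
grip_width: 0.0879
time: 35.1
tool_pos: [0.6382, -0.1775, 0.0612]
ee_rot: [-2.261, -2.181, 0.0]
force: [0.5, -0.1, -1.9]
grip_width: 0.0449
```

```bash
python3 -m pendant '[[0,0,25,0],[0,0,65,0],[-5,8,100,0],[-22,34,118,0],[-50,76,120,0],[-80,122,120,0],[-110,167,120,0],[-138,210,120,0],[-160,243,120,0],[-171,260,120,0]]'
python3 -m pendant '[[0,0,-5,0],[0,0,-25,0],[0,0,-55,0],[0,0,-85,0],[0,0,-106,0],[0,0,-116,0],[0,0,-120,0],[0,0,-120,0],[0,0,-120,0],[0,0,-120,0]]'
python3 - <<'E'
from cell import ctrl, eyes
import cv2
for n in ["wrist"]:
    f=eyes.grab_frame(n); cv2.imwrite(f"pics/{n}9.png",f["image"][:,:,::-1])
o=ctrl.observe();print(o["tool_pos"],o["force"],o["grip_width"])
E
```

```text
time: 36.35
tool_pos: [0.4661, 0.0849, 0.1817]
ee_rot: [-2.257, -2.185, -0.002]
force: [-0.4, -0.9, -1.4]
grip_width: 0.0448
time: 37.6
tool_pos: [0.4676, 0.0825, 0.0612]
ee_rot: [2.261, 2.181, 0.002]
force: [-0.1, 0.6, -2.4]
grip_width: 0.0452
[0.46753343 0.0824917  0.06115642] [-0.64318385 -0.49328456 -2.69096916] 0.04468248119724959
```

View pics/wrist9.png

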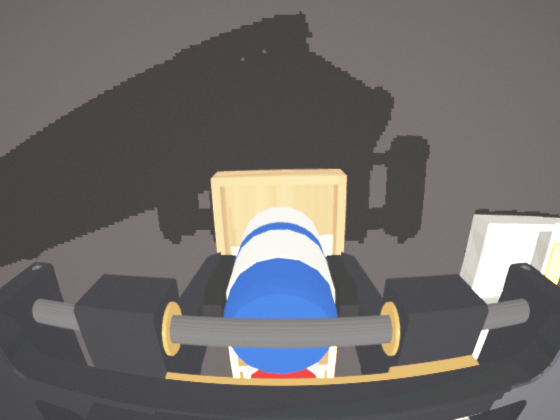

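The blue pot hangs over the left-end pocket, whose far rim is at (280,175). I'll lower it.

```bash
python3 -m pendant '[[0,0,-4,0],[0,0,-8,0],[0,0,-12,0],[0,0,-15,0],[0,0,-17,0],[0,0,-18.5,0],[0,0,-19.5,0],[0,0,-20,0],[0,0,-20.3,0],[0,0,-20.5,0]]'
```

```text
time: 38.9
tool_pos: [0.4673, 0.0825, 0.0406]
ee_rot: [2.261, 2.181, 0.001]
force: [-1.2, 0.0, 7.0]
grip_width: 0.045
```

```bash
python3 -m pendant '[[0,0,0.3,0],[0,0,0.3,0],[0,0,0.3,0],[0,0,0.3,0],[0,0,0.3,0],[0,0,8,0],[0,0,25,0],[0,0,60,0],[0,0,105,0],[0,0,150,0]]' 1 25
python3 -m pendant '[[0,-12,30,0],[0,-45,50,0],[0,-90,50,0],[0,-140,50,0],[0,-190,50,0],[0,-240,50,0],[0,-285,50,0],[0,-320,50,0],[0,-345,50,0],[0,-355,50,0]]' 
python3 -m pendant '[[0,-20,0,0],[0,-50,0,0],[0,-80,0,0],[0,-105,0,0],[0,-120,0,0],[0,-120,0,0],[0,-120,0,0],[0,-120,0,0],[0,-120,0,0],[0,-120,0,0]]'
python3 - <<'E'
from cell import ctrl, eyes, models
import cv2,numpy as np,pickle
F={}
for n in ["scene","top"]:
    F[n]=f=eyes.grab_frame(n); cv2.imwrite(f"pics/{n}10.png",f["image"][:,:,::-1])
pickle.dump(F,open("F10.pkl","wb"))
for l in ["pot_yellow_mid","pot_green_mid","pot_red_mid","pot_blue_mid","dst","sauce"]:
  for c in ["scene","top"]:
    print(l,c,[(np.round(d["centre"],3),round(float(d["score"]),2)) for d in models.spot_point(l,c)][:3])
o=ctrl.observe();print(o["time"],o["tool_pos"],o["force"],o["grip_width"])
E
```

```text
time: 40.15
tool_pos: [0.4668, 0.0822, 0.1921]
ee_rot: [-2.261, -2.181, 0.001]
force: [0.3, -0.3, 0.3]
grip_width: 0.0883
time: 41.4
tool_pos: [0.4665, -0.2741, 0.2404]
ee_rot: [-2.264, -2.178, 0.001]
force: [0.2, 0.6, -0.3]
grip_width: 0.0879
time: 42.65
tool_pos: [0.4673, -0.3922, 0.2403]
ee_rot: [-2.261, -2.182, -0.0]
force: [0.9, 0.6, 0.7]
grip_width: 0.088
pot_yellow_mid scene [(array([ 0.464, -0.142,  0.049]), 0.6)]
pot_yellow_mid top [(array([ 0.464, -0.148,  0.051]), 0.94)]
pot_green_mid scene [(array([ 0.465, -0.069,  0.047]), 0.56)]
pot_green_mid top [(array([ 0.468, -0.066,  0.051]), 0.58)]
pot_red_mid scene [(array([0.467, 0.009, 0.049]), 0.74)]
pot_red_mid top [(array([0.464, 0.008, 0.051]), 0.6)]
pot_blue_mid scene [(array([ 0.541, -0.228,  0.051]), 0.67), (array([ 0.712, -0.314,  0.041]), 0.67), (array([0.469, 0.084, 0.05 ]), 0.59)]
pot_blue_mid top [(array([ 0.714, -0.316,  0.046]), 0.81), (array([ 0.544, -0.228,  0.049]), 0.78), (array([0.468, 0.085, 0.052]), 0.67)]
dst scene [(array([ 0.467, -0.029, -0.   ]), 0.77)]
dst top [(array([ 0.465, -0.027,  0.004]), 0.75)]
sauce scene [(array([0.547, 0.356, 0.002]), 0.67)]
sauce top [(array([ 0.541,  0.356, -0.002]), 0.84)]
43.35 [ 0.46724807 -0.39253429  0.24024165] [-0.13366836 -0.60164121 -0.64348607] 0.08828301120307394
```

View pics/scene10.png

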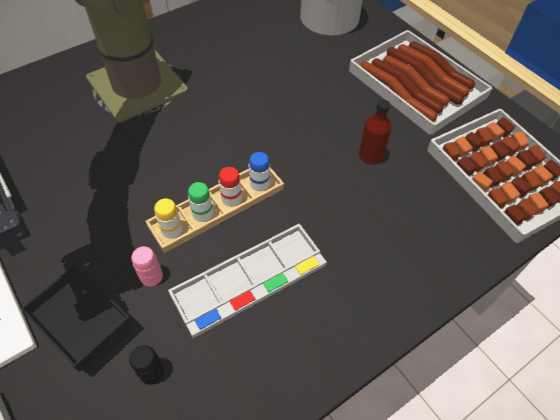

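View pics/top10.png

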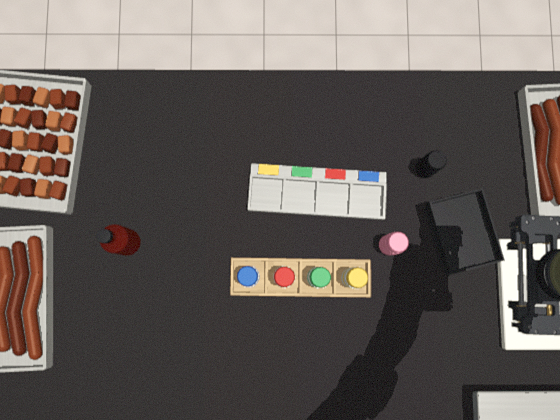

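Both views show the four pots upright in the wooden rack: blue (248,276), red (285,277), green (320,277) and yellow (357,278) in the top view, left to right. The sauce bottle is unmoved and the robot is clear, so I'll hand the job in.

```bash
python3 -c "
from cell import order
print(order.close_job())"
```

```text
the job is handed in; nothing more can be done
None
```

All four pots are in the wooden rack in reverse order, and I handed the job in at about 43 s with the arm clear of everything. From the robot's left the rack now holds blue, red, green and yellow; the steel rack held yellow, green, red and blue.

- **Placing:** I lowered each pot until the wrist force showed it resting on the pocket floor, then released it. All four touched down with the tool at the same height, about 40.6 mm. Contact readings were 5.5–7 N for three pots and 10.6 N for yellow, the first one placed.
- **Last checks:** The scene and top cameras both show all four pots upright in their pockets. The measured positions were within about 6 mm of the pocket centres, at heights of 47–52 mm against the expected 50 mm. The sauce bottle measured within about 3 mm of where it started, which is measurement error.
- **Disagreements:**
  - The gripper read about 44.7 mm on the 46 mm pots, the same every time.
  - The network ranked the black and pink look-alikes above the blue pot; I picked the right one by its rack position and colour.
  - The top camera put yellow about 5 mm further right than the wrist and scene cameras did. That is still well inside the pocket's 12 mm clearance.

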